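Sweep screw caps through the counting-tray gate

TASK

Count the three loose white screw caps off the grey counting tray: with the fingertips, sweep them along the tray floor and through the narrow gate one at a time, each dropping into the collecting slot behind it before the next goes through. Do not pinch or lift the caps, touch them gently, and leave the capped vial, the rubber stopper and everything else standing where it is.

Things in the scene. Friction and masses are not known exactly. Their poses are not given: they have to be found in the camera images.
- tray: grey counting tray fixed on the bench; yaw differs. Origin on the bench (z = 0); local extents x -125..125, y -155..150 mm. Flat floor 60 mm above the bench, x -120..120, y -150..75 mm, with a 10 mm high rim, 5 mm thick, on the -y and both x sides. At y 75..80 mm an upright wall, 18 mm higher than the floor, has one opening at x = 0: the gate. Behind it is the slot
- gate (a point): middle of the gate on the edge of the tray floor (tray local 0, 75, 60 mm), axes as the tray's. The gate is 42 mm wide along x, without a sill: the floor ends here, level with the front face of the wall, and what goes over this edge falls into the slot. Caps go through along +y
- slot (a point): centre of the inner floor of the collecting slot (tray local 0, 110, 6 mm): an open-topped pit with upright walls, 100 mm along x and 70 mm along y (y 75..145 mm), its floor 54 mm below the tray floor; its far wall stands as high as the gate wall
- cap_a: white ribbed screw cap lying flat on the tray floor, on the -x side of the tray at the start; 28 mm diameter, 12 mm high, 12 g, slides freely. Origin: centre of its underside
- cap_a_center (a point): centre of cap_a, 6 mm above its underside
- cap_b: white ribbed screw cap lying flat on the tray floor, in the middle of the tray at the start; 28 mm diameter, 12 mm high, 12 g, slides freely. Origin: centre of its underside
- cap_b_center (a point): centre of cap_b, 6 mm above its underside
- cap_c: white ribbed screw cap lying flat on the tray floor, on the +x side of the tray at the start; 28 mm diameter, 12 mm high, 12 g, slides freely. Origin: centre of its underside
- cap_c_center (a point): centre of cap_c, 6 mm above its underside
- vial: bystander: small glass vial with a narrower white top, upright on the tray floor near one end of the gate wall, 26 mm diameter, 45 mm high, loose; not to be disturbed. Origin: centre of its underside
- stopper: bystander: dark tapered rubber stopper upright on the tray floor near the other end of the gate wall (either may stand at either end), 24 mm wide at the foot, 32 mm at the top, 30 mm high, loose; not to be disturbed. Origin: centre of its underside
- bottle: bystander: white dropper bottle on the bench to the right of the tray, 52 mm diameter, 120 mm high, loose; not to be disturbed. Origin: centre of its underside
- scale: bystander: pocket scale lying on the bench to the right of the tray, 125 x 75 x 21 mm, loose; not to be disturbed. Origin: centre of its underside
There are look-alikes about, which are no part of the job. Leave any red look-alike of the cap_a alone.

How it is judged:
By the outcome, as a careful person would: the job done as asked, in the order asked, and still so for the second after the job is handed in, with the robot touching nothing.
It also fails if it takes over 54 s, if anything falls off the work surface, if the arm or the gripper's body presses on something with over 40 N, if the wrist force passes 120 N, or if a joint passes its speed limit or range.

ROBOT

A 6-joint arm with a two-finger parallel gripper is mounted at the origin on the work surface. World frame = base frame: x ahead of the robot, y to its left, z up, the work surface at z = 0. Lengths are in mm, angles in rad, forces in N, time in s.
With the tool pointing down it reaches from about 400 to 925 mm from the base axis. Payload 12.5 kg.
Tool frame: the origin (TCP) lies where the fingers leave the gripper's body, on its centre line; the fingertips stand 78 mm ahead of it and the grasp point (between the pads) lies 59 mm ahead of it (env.nose_length is the distance from the TCP to the fingertips, in mm); z points along the fingers, y is the line along which they close (so a half turn about z gives the same grasp; the last joint's range is limited). The gripper opens to 95 mm and grips with 3 to 60 N. Pads are 20 mm wide; open, the fingers measure 119 mm over their backs; the gripper's body (75 mm by 180 mm) begins 59 mm behind the grasp point.
Start: joints at [-1.226, 0.491, 1.559, -0, 1.092, -0.106], TCP at [272.325, -562.563, 292.261] pointing down, gripper open.
Joint ranges: [-3.1, 3.1], [-0.84, 2.19], [0.05, 2.79], [-1.13, 4.28], [0.06, 2.93], [-2.69, 2.69]. Speed limits (rad/s): [2.22, 2.22, 2.79, 3.14, 3.14, 3.14].

INTERFACE

Orientations are given as [roll, pitch, yaw] about the fixed x, y, z axes, in that order (R = Rz(yaw) Ry(pitch) Rx(roll)).
In Python, from cell import env gives the robot as it stands. The module is installed in compiled form; this text tells all that it offers.
- The arm moves only by the tool send_rows, never from a script. Its argument "series" is text: rows parted by semicolons, each of 6 numbers parted by spaces: the shift along the tool's x, y, z as a fraction of full scale, then the turn, a rotation vector about the tool's x, y, z as a fraction of full scale. A call has 1 to 5 rows; each row shifts and turns the commanded pose from where the row before left it, along the tool's axes as they then stand; what a row does not reach is not made up. Full scale, the value 1, is 60 mm for a shift and 10 degrees for a turn. A row lasts 1/8 s, in which the tool goes at most 62.5 mm and 10.7 degrees, less where a joint would pass 70% of its speed; a pose out of reach is approached as far as the arm can. A call with a number of a shift or a turn outside -1 to 1 is refused whole. A call with a gripper value outside its range is refused whole. "fingers" is the opening, from 0 (shut) to 1 (fully open), set as the call begins (left out, the last holds). The fingers move at their own pace and stop on an object; the grip force is fixed at half the most. Time passes only in rows, so rows that do not move let the fingers close. It gives the time, the measured TCP pose, the force, the opening and the grip force at its end, in the units of the state.
- env.state(): the state, without advancing time (a new reading comes with each control period).
- env.read_camera(name): name is "side" or "top" or "wrist"; returns a dict with "color" (384x512x3 uint8, red, green, blue), "z_map" (384x512 float32, mm along the optical axis (not along the pixel's ray), 0 where there is no reading), "fovy" (degrees; the focal length in pixels is half the picture's height over the tangent of half this angle, whatever the lens; pixels are square), "cx", "cy" (the principal point, pixels), "distortion" ([k1, k2, p1, p2, k3] as OpenCV has them; the pictures are not rectified), "R" (3x3) and "t" (3): a world point X has camera coordinates R X + t. Camera axes: x right, y down, z forward; pixel columns grow to the right and rows downward; lengths in mm; the calibration is good to about 2 mm. A picture is of the moment at which its call begins.
- env.job_done(): hands the job in; it is judged then, once.
The state is a dict: "t": time; "joints": joint angles; "qvel": joint speeds; "tau": joint torques, N m; "eef_pos": TCP position; "tcp_rot": TCP orientation; "ft_force": force on the tool from outside, world axes, zero at the start; "moment": the same for the moment, N m; "opening": opening from 0.0 (shut) to 1.0 (fully open); "grip_force": force on a finger pad.
Only numpy, scipy, OpenCV 4.12 (cv2) and the standard library are available. Lean on these libraries where they do the work, as an engineer would, in place of code of your own. Each camera call takes 0.05 s, during which the arm holds its last target. There are 200 camera calls.

## Working session

There is one attempt and no reset: what is moved stays moved. The work goes in short steps, Python scripts to look and compute and a tool call to move; the robot and the scene stay as the last step left them, time stands still between calls to the robot, and variables do not carry over. Pictures are saved under pics/ and viewed, at most 10 in all, crops included, and the job is handed in when it is done.

Besides the shell and the picture viewer there is one more tool, called after "Call:" as name(argument=value, ...) on one line, values as JSON. send_rows: Moves the arm, as the interface text tells. Shift numbers are shares of 60 mm and turn numbers shares of 10 degrees, none past 1 either way. Its arguments: {"type":"object","properties":{"series":{"type":"string"},"fingers":{"type":"number"}},"required":["series"]}

```bash
mkdir -p pics; cat > h.py <<'E'
import numpy as np, cv2
from cell import env
def cam(n):
    c=env.read_camera(n); h=c["color"].shape[0]
    f=h/2/np.tan(np.radians(c["fovy"])/2)
    c["K"]=np.array([[f,0,c["cx"]],[0,f,c["cy"]],[0,0,1]]); c["D"]=np.array(c["distortion"],float)
    c["R"]=np.array(c["R"]);c["t"]=np.array(c["t"]); return c
def plane(c,uv,z):
    p=cv2.undistortPoints(np.array(uv,float).reshape(-1,1,2),c["K"],c["D"]).reshape(-1,2)
    d=np.c_[p,np.ones(len(p))]@c["R"]; o=-c["R"].T@c["t"]
    return o+d*((z-o[2])/d[:,2])[:,None]
def proj(c,X):
    r,_=cv2.Rodrigues(c["R"]); return cv2.projectPoints(np.array(X,float).reshape(-1,1,3),r,c["t"],c["K"],c["D"])[0].reshape(-1,2)
def save(n,im,s=1): cv2.imwrite("pics/"+n,cv2.resize(im[:,:,::-1],None,fx=s,fy=s,interpolation=cv2.INTER_CUBIC))
E
python3 - <<'E'
from h import *
c=cam("top");save("top.png",c["color"],1.5)
print(-c["R"].T@c["t"])
s=cam("side");save("side.png",s["color"],1.5);print(-s["R"].T@s["t"]);print(env.state())
E
```

```text
[ 465.76624881 -122.15445744 1001.91303576]
[ 362.73465225 -875.06722671  540.23984503]
{'t': 0.1, 'joints': array([-1.22561442e+00,  4.91510875e-01,  1.55941590e+00,  1.00428712e-05,
        1.09171851e+00, -1.05598218e-01]), 'qvel': array([-7.44259239e-04,  5.94443296e-04,  6.46022294e-05,  6.67161047e-04,
        8.66315995e-04, -2.70503338e-05]), 'tau': array([ 2.84202877e-03, -6.13625336e+01, -2.58605111e+01,  6.94022002e-02,
        4.70105815e-02, -4.15643490e-05]), 'eef_pos': array([ 272.26378387, -562.4123999 ,  291.70351172]), 'tcp_rot': array([-3.14054683e+00, -1.19807157e-04,  4.50775426e-01]), 'ft_force': array([0.61212866, 0.22462706, 0.30050385]), 'moment': array([-0.01808705,  0.00429387,  0.03457743]), 'grip_force': 0.0, 'opening': 0.9994405143383052}
```

View pics/top.png

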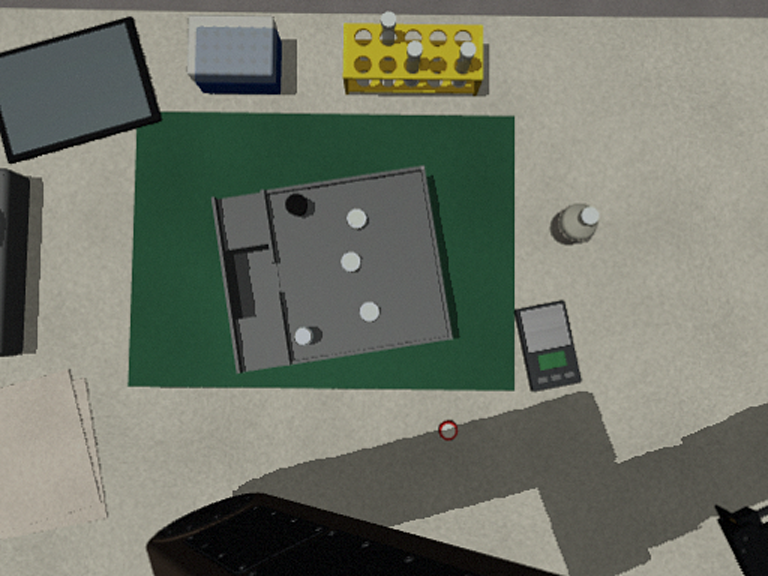

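View pics/side.png

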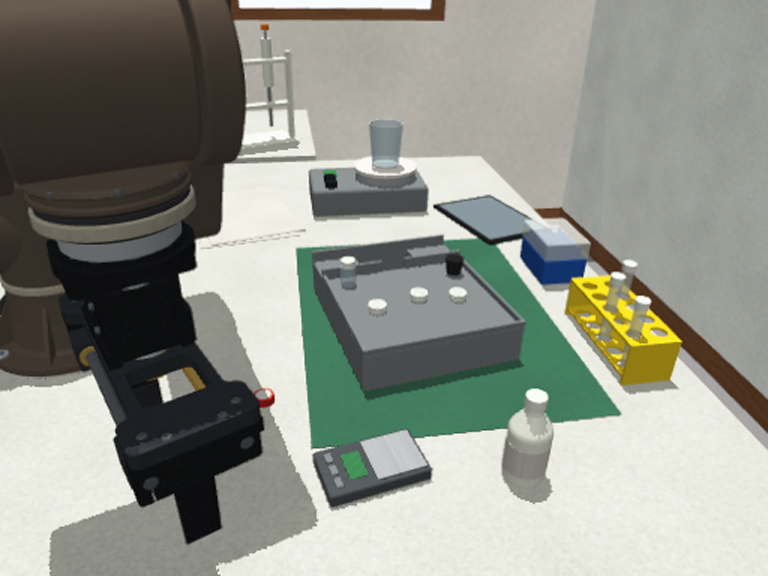

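The top view (1.5x pixels) shows three white caps on the tray at (357,218), (350,262) and (369,311). The vial top is at (304,335) and the stopper at (296,205). The gate is on the left, around (278,277). The side view agrees.

Things that could be mistaken for a cap:
- red-ringed cap on the bench at (448,430)
- vial top at (304,335)
- bottle cap at (590,216)
- tube tops at (389,20)

I choose the three flat white caps on the tray floor.

```bash
cat > m.py <<'E'
from h import *
c=cam("top"); z=c["z_map"]; v,u=np.nonzero(z>0)
p=cv2.undistortPoints(np.c_[u,v].astype(float).reshape(-1,1,2),c["K"],c["D"]).reshape(-1,2)
P=(np.c_[p,np.ones(len(p))]*z[v,u][:,None]-c["t"])@c["R"]
roi=(u>120)&(u<320)&(v>95)&(v<260)
T=P[roi&(P[:,2]>54)&(P[:,2]<84)]
r=cv2.minAreaRect(T[:,:2].astype(np.float32)); print("rect",r, "floor z",np.median(T[:,2]))
print(cv2.boxPoints(r))
img=c["color"].astype(int)
m=((img.min(2)>150)&((img.max(2)-img.min(2))<40)).astype(np.uint8); 
k=np.zeros_like(m);k[95:260,130:310]=1; m*=k
n,l,s,ce=cv2.connectedComponentsWithStats(m)
for i in range(1,n):
    if s[i,4]>20:
        w=plane(c,ce[i],72)[0]; print("white",ce[i],s[i,4],w)
E
python3 - <<'E'
from m import *
save("crop.png",c["color"][105:255,135:310],4)
E
```

```text
rect ((545.49072265625, -48.00445556640625), (250.25296020507812, 305.755615234375), 9.709790229797363) floor z 59.39997189314488
[[ 396.37268    81.57977 ]
 [ 447.9408   -219.7958  ]
 [ 694.60876  -177.58868 ]
 [ 643.04065   123.786896]]
white [237.27419355 145.2983871 ] 124 [616.93364862 -82.49115655  72.        ]
white [233.33333333 174.03968254] 126 [555.55922153 -75.07089061  72.        ]
white [245.70247934 207.37190083] 121 [ 485.40005291 -102.21845799   72.        ]
white [201.40449438 223.76404494] 89 [449.8218902   -9.65427522  72.        ]
white [167.5 259. ] 28 [375.57642545  59.61519976  72.        ]
```

View pics/crop.png

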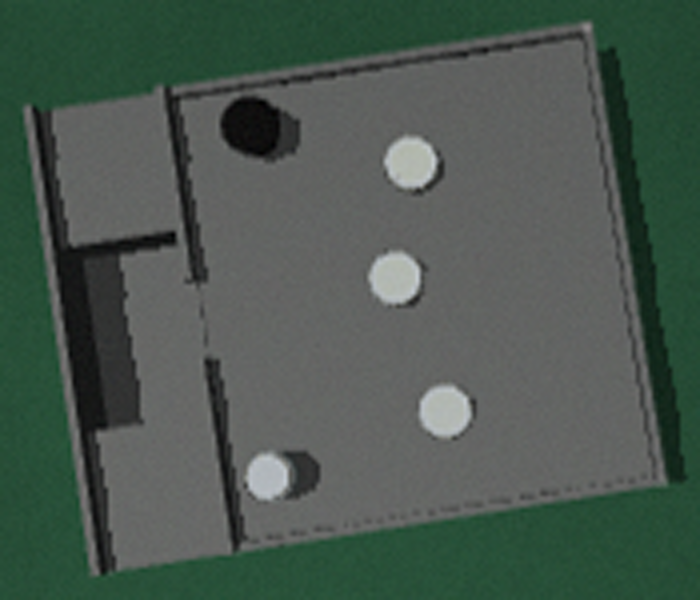

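The crop shows three plain white caps with no red ring at (411,163), (396,278) and (446,411). The gate is at (205,320), the stopper at (251,127) and the vial at (268,475). 

Plan: hold the fingers about 12 mm apart as a notch behind each cap, with tool x along tray +y, and push b first, then a, then c.

```bash
cat > w.py <<'E'
from h import *
import sys
TY=np.radians(9.71); O=np.array([545.07,-45.54])
A=np.array([[np.cos(TY),-np.sin(TY)],[np.sin(TY),np.cos(TY)]])
def loc(w): return A.T@(np.array(w)[:2]-O)
def plan(wps,step):
    """wps: (local x, y, tip z, yaw offset deg: 0 = tool x along tray +y)"""
    s=env.state(); p=np.array(s["eef_pos"]); y=s["tcp_rot"][2]
    print("t %.2f loc"%s["t"],loc(p).round(1),"tip",round(p[2]-78,1),"yawoff",round(np.degrees(y-TY)-90,1))
    for x,yy,z,a in wps:
        q=np.r_[O+A@[x,yy],z+78]; ya=TY+np.pi/2+np.radians(a)
        n=max(1,int(np.ceil(max(np.linalg.norm(q-p)/step,abs(np.degrees(ya-y))/9.9)-1e-6)))
        out=[]
        for i in range(n):
            d=(q-p)/n; c,s_=np.cos(y),np.sin(y)
            l=np.array([d[0]*c+d[1]*s_, d[0]*s_-d[1]*c, -d[2]])/60
            dy=(ya-y)/(n-i) if 0 else None
            out.append((l,)); y0=y; y=y+(ya-ysave if 0 else 0)
            # turn spread evenly
            if i==0: tot=ya-y0
            y=y0+tot/n; out[-1]=" ".join("%.3f"%k for k in l)+" 0 0 %.3f"%(-np.degrees(tot/n)/10)
        p=q; print(n,"rows:"); print(";\n".join(out))
E
sed -i '/dy=(ya/d; s/out.append((l,)); y0=y; y=.*/out.append(0); y0=y/' w.py
python3 - <<'E'
from w import *
plan([(5.4,-67,150,0)],55)
E
```

```text
t 0.15 loc [-356.  -463.5] tip 213.8 yawoff -73.9
10 rows:
0.762 -0.468 0.106 0 0 -0.739;
0.816 -0.366 0.106 0 0 -0.739;
0.856 -0.258 0.106 0 0 -0.739;
0.882 -0.145 0.106 0 0 -0.739;
0.894 -0.031 0.106 0 0 -0.739;
0.890 0.084 0.106 0 0 -0.739;
0.872 0.198 0.106 0 0 -0.739;
0.839 0.309 0.106 0 0 -0.739;
0.793 0.414 0.106 0 0 -0.739;
0.733 0.512 0.106 0 0 -0.739
```

Call:
send_rows(series="0.76 -0.47 0.1 0 0 -0.74;0.82 -0.37 0.1 0 0 -0.74;0.86 -0.26 0.1 0 0 -0.74;0.88 -0.15 0.1 0 0 -0.74;0.89 -0.03 0.1 0 0 -0.74", fingers=0.126)

```text
t: 0.78
eef_pos: [417.2, -334.5, 262.0]
tcp_rot: [3.142, 0.0, 1.101]
ft_force: [0.1, -0.5, -0.8]
opening: 0.53
grip_force: 0.0
```

Call:
send_rows(series="0.89 0.08 0.1 0 0 -0.74;0.87 0.2 0.1 0 0 -0.74;0.84 0.31 0.1 0 0 -0.74;0.79 0.41 0.1 0 0 -0.74;0 0 0 0 0 0")

```text
t: 1.4
eef_pos: [532.7, -152.6, 237.6]
tcp_rot: [-3.141, -0.001, 1.619]
ft_force: [-0.2, -0.9, 0.5]
opening: 0.131
grip_force: 0.0
```

```bash
python3 - <<'E'
from w import *
print(env.state()["opening"],env.state()["tcp_rot"])
plan([(5.4,-67,100,0),(5.4,-67,64,0)],55)
c=cam("wrist");save("wrist1.png",c["color"])
E
```

```text
0.13105465700873628 [-3.14080124e+00 -5.44583354e-04  1.61857226e+00]
t 1.40 loc [ -30.2 -103.5] tip 159.6 yawoff -7.0
2 rows:
0.338 0.258 0.496 0 0 -0.349;
0.321 0.278 0.496 0 0 -0.349
1 rows:
0.000 0.000 0.600 0 0 -0.000
```

View pics/wrist1.png

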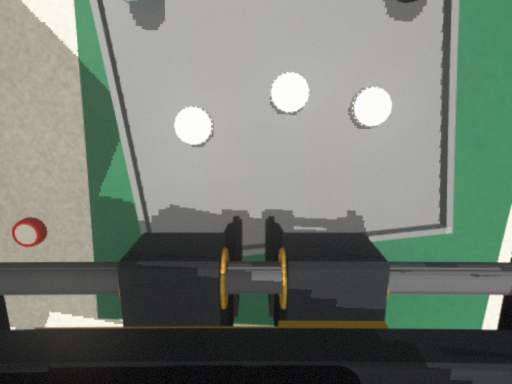

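The wrist view shows the caps a, b and c at (193,125), (290,92) and (373,106), with the fingers at the bottom near (250,240). Next I descend behind b.

Call:
send_rows(series="0.34 0.26 0.5 0 0 -0.35;0.32 0.28 0.5 0 0 -0.35;0 0 0 0 0 0")

```text
t: 1.82
eef_pos: [560.6, -113.6, 176.6]
tcp_rot: [-3.138, -0.001, 1.735]
ft_force: [0.2, -0.8, 0.5]
opening: 0.128
grip_force: 0.0
```

```bash
cat > caps.py <<'E'
from w import *
def caps(n,lim=150):
    c=cam(n); img=c["color"].astype(int)
    m=((img.min(2)>lim)&((img.max(2)-img.min(2))<45)).astype(np.uint8)
    k,l,s,ce=cv2.connectedComponentsWithStats(m)
    for i in range(1,k):
        q=loc(plane(c,ce[i],72)[0])
        if s[i,4]>40 and abs(q[0])<125 and -155<q[1]<150: print(n,"px",ce[i].round(),s[i,4],"loc",q.round(1))
    return c
E
python3 - <<'E'
from caps import *
caps("wrist");caps("top")
plan([(5.4,-67,64,0),(5.4,50,64,0)],12)
E
```

```text
wrist px [251. 114.] 77660 loc [ 3.3 -5.9]
wrist px [467.  91.] 1000 loc [121.7   5. ]
wrist px [ 44. 197.] 109 loc [-119.9  -53.9]
wrist px [451. 201.] 52 loc [121.5 -57.4]
wrist px [444. 248.] 78 loc [121.5 -87.4]
wrist px [405. 308.] 456 loc [ 101.7 -129.6]
wrist px [437. 305.] 61 loc [ 121.6 -126.7]
t 1.93 loc [  3.9 -70.7] tip 100.7 yawoff -0.4
4 rows:
0.016 0.006 0.153 0 0 -0.010;
0.016 0.006 0.153 0 0 -0.010;
0.016 0.006 0.153 0 0 -0.010;
0.016 0.006 0.153 0 0 -0.010
10 rows:
0.195 -0.000 -0.000 0 0 -0.000;
0.195 -0.000 -0.000 0 0 -0.000;
0.195 -0.000 -0.000 0 0 -0.000;
0.195 -0.000 -0.000 0 0 -0.000;
0.195 -0.000 -0.000 0 0 -0.000;
0.195 -0.000 -0.000 0 0 -0.000;
0.195 -0.000 -0.000 0 0 -0.000;
0.195 -0.000 -0.000 0 0 -0.000;
0.195 -0.000 -0.000 0 0 -0.000;
0.195 -0.000 -0.000 0 0 -0.000
```

```bash
python3 - <<'E'
from caps import *
caps("wrist",235)
E
```

```text
wrist px [41.  4.] 347 loc [-105.4   48.6]
wrist px [255. 153.] 1601 loc [  5.9 -29.7]
wrist px [131. 179.] 1512 loc [-68.  -44.7]
wrist px [354. 182.] 1431 loc [ 64.7 -47.3]
```

Call:
send_rows(series="0 0.03 0.3 0 0 -0.04;0 0 0.27 0 0 0;0.03 0 0.05 0 0 0;0.1 0 0 0 0 0;0.15 0 0 0 0 0")

```text
t: 2.6
eef_pos: [560.1, -96.2, 141.3]
tcp_rot: [3.141, 0.0, 1.742]
ft_force: [-0.4, 0.5, -0.3]
opening: 0.125
grip_force: 0.0
```

```bash
python3 - <<'E'
from caps import *
plan([(0,30,64,0)],10)
c=caps("wrist",225);save("wrist2.png",c["color"]); print(env.state()["ft_force"])
E
```

```text
t 2.60 loc [  6.3 -52.5] tip 63.3 yawoff 0.1
9 rows:
0.153 -0.011 -0.001 0 0 0.001;
0.153 -0.011 -0.001 0 0 0.001;
0.153 -0.011 -0.001 0 0 0.001;
0.153 -0.011 -0.001 0 0 0.001;
0.153 -0.011 -0.001 0 0 0.001;
0.153 -0.011 -0.001 0 0 0.001;
0.153 -0.012 -0.001 0 0 0.001;
0.153 -0.012 -0.001 0 0 0.001;
0.153 -0.012 -0.001 0 0 0.001
wrist px [ 3. 13.] 182 loc [-99.6  53. ]
wrist px [252. 197.] 2223 loc [  6.3 -27.6]
wrist px [104. 216.] 696 loc [-67.  -37.6]
wrist px [369. 221.] 776 loc [ 64.7 -40.1]
[0.47660713 0.33542625 0.61573555]
```

View pics/wrist2.png

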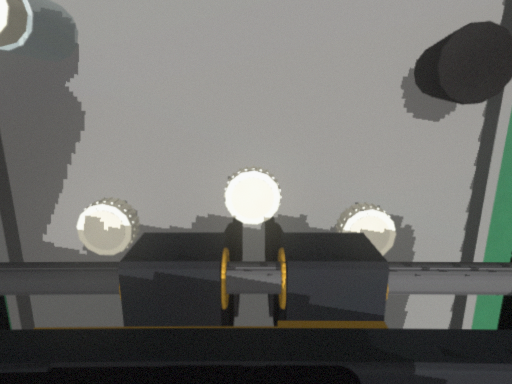

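The wrist view shows cap b at (252,197), centred in the finger notch and about at contact. I push it.

Call:
send_rows(series="0.15 -0.01 0 0 0 0;0.16 -0.01 0 0 0 0;0.16 -0.01 0 0 0 0;0.16 -0.01 0 0 0 0;0.16 -0.01 0 0 0 0")

```text
t: 3.28
eef_pos: [548.9, -49.8, 141.1]
tcp_rot: [3.142, 0.0, 1.742]
ft_force: [-0.0, 0.2, 0.3]
opening: 0.127
grip_force: 0.2
```

Call:
send_rows(series="0.16 -0.015 0 0 0 0;0.16 -0.015 0 0 0 0;0.16 -0.015 0 0 0 0;0.15 -0.01 0 0 0 0;0 0 0 0 0 0")

```text
t: 3.9
eef_pos: [539.1, -13.1, 141.0]
tcp_rot: [-3.141, -0.0, 1.743]
ft_force: [-0.5, -0.3, 0.7]
opening: 0.13
grip_force: 0.0
```

```bash
python3 - <<'E'
from caps import *
plan([(0,63,64,0)],10)
c=caps("wrist",225);save("wrist3.png",c["color"]); print(env.state()["ft_force"])
E
```

```text
t 3.90 loc [-0.4 32.9] tip 63.0 yawoff 0.2
4 rows:
0.125 0.002 -0.004 0 0 0.004;
0.125 0.002 -0.004 0 0 0.004;
0.125 0.002 -0.004 0 0 0.004;
0.125 0.002 -0.004 0 0 0.004
wrist px [253. 196.] 2298 loc [ 0.  58.3]
wrist px [ 24. 234.] 1167 loc [-113.8   38.2]
[ 0.02351409 -0.66401883 -0.46915752]
```

View pics/wrist3.png

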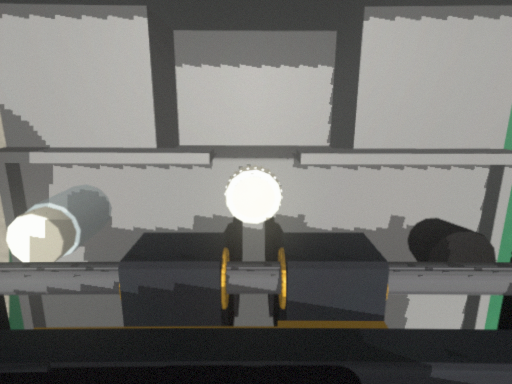

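Cap b at (253,196) is centred on the gate opening, which spans columns 211–300. I push it through.

Call:
send_rows(series="0.14 0 0 0 0 0;0.14 0 0 0 0 0;0.14 0 0 0 0 0;0.1 0 0 0 0 0;0 0 0 0 0 0")

```text
t: 4.58
eef_pos: [533.9, 17.5, 141.1]
tcp_rot: [3.142, 0.0, 1.743]
ft_force: [1.1, -0.9, 0.2]
opening: 0.125
grip_force: 0.0
```

```bash
python3 - <<'E'
from caps import *
c=caps("wrist",190);save("wrist4.png",c["color"]); print(env.state()["ft_force"])
th=np.degrees(np.arctan2(68,86))
plan([(0,63,64,0)],10)
E
```

```text
wrist px [243.  68.] 2435 loc [ -4.4 148.4]
wrist px [138. 112.] 1018 loc [-52.7 128.9]
wrist px [251. 149.] 8764 loc [ -0.9 112.2]
wrist px [ 44. 309.] 1318 loc [-110.1   27. ]
[-0.05832906 -0.32407078  0.72240343]
t 4.62 loc [-0.4 63.7] tip 63.0 yawoff 0.1
1 rows:
-0.012 0.006 -0.016 0 0 0.015
```

View pics/wrist4.png

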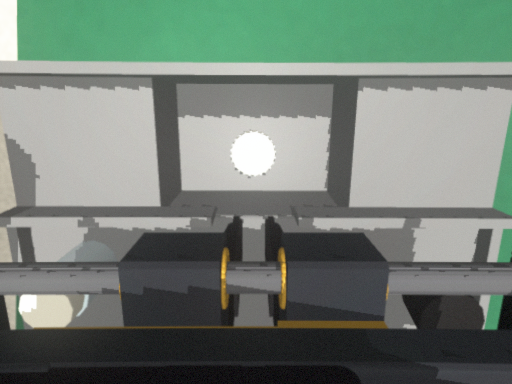

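Cap b lies in the slot at (253,153). Next is cap a: push it along 39° to about (0,40), then square up behind it and push it through.

```bash
python3 - <<'E'
from caps import *
plan([(0,40,70,0),(-20,12,95,-9),(-90.7,-73,95,-39),(-90.7,-73,63.5,-39)],50)
E
```

```text
t 4.62 loc [-0.4 63.7] tip 63.0 yawoff 0.1
1 rows:
-0.395 0.005 -0.116 0 0 0.015
1 rows:
-0.467 -0.333 -0.417 0 0 0.900
4 rows:
-0.396 -0.236 -0.000 0 0 0.750;
-0.423 -0.182 -0.000 0 0 0.750;
-0.443 -0.125 -0.000 0 0 0.750;
-0.456 -0.066 -0.000 0 0 0.750
1 rows:
0.000 0.000 0.525 0 0 0.000
```

Call:
send_rows(series="-0.4 0 -0.1 0 0 0;-0.46 -0.33 -0.42 0 0 0.9;-0.4 -0.24 0 0 0 0.75;-0.42 -0.18 0 0 0 0.75;-0.44 -0.13 0 0 0 0.75")

```text
t: 5.25
eef_pos: [481.1, -109.9, 172.3]
tcp_rot: [3.141, 0.0, 1.188]
ft_force: [-0.3, -0.5, 0.7]
opening: 0.126
grip_force: 0.0
```

Call:
send_rows(series="-0.46 -0.07 0 0 0 0.75;0 0 0 0 0 0")

```text
t: 5.5
eef_pos: [466.9, -134.3, 172.3]
tcp_rot: [3.142, 0.0, 1.059]
ft_force: [0.8, 0.5, 0.2]
opening: 0.125
grip_force: 0.0
```

```bash
python3 - <<'E'
from caps import *
caps("wrist",225)
plan([(-90.7,-73,63.5,-39)],50)
E
```

```text
wrist px [460.  12.] 1227 loc [ 61.2 -51.9]
wrist px [81. 34.] 2189 loc [-95.4  62.4]
wrist px [253. 161.] 1716 loc [-68.  -44.9]
t 5.55 loc [-91.4 -73.7] tip 94.3 yawoff -38.9
1 rows:
0.017 0.002 0.514 0 0 0.011
```

Call:
send_rows(series="0 0 0.3 0 0 0;0 0 0.22 0 0 0;0.1 0 0 0 0 0;0.12 0 0 0 0 0;0.16 0 0 0 0 0")

```text
t: 6.18
eef_pos: [479.1, -112.5, 141.4]
tcp_rot: [3.141, -0.0, 1.062]
ft_force: [0.6, -0.7, -0.1]
opening: 0.124
grip_force: 0.0
```

Call:
send_rows(series="0.16 0 0 0 0 0;0.16 0 0 0 0 0;0.16 0 0 0 0 0;0.16 0 0 0 0 0;0.16 0 0 0 0 0")

```text
t: 6.8
eef_pos: [502.3, -70.7, 141.0]
tcp_rot: [3.142, 0.0, 1.062]
ft_force: [-0.3, -0.2, 0.0]
opening: 0.129
grip_force: 0.2
```

```bash
python3 - <<'E'
from caps import *
caps("wrist",225)
plan([(-16,20.3,63.5,-39)],10)
E
```

```text
wrist px [184.  14.] 1358 loc [-2.4 83.6]
wrist px [477. 152.] 2630 loc [ 65.  -47.1]
wrist px [  3. 179.] 91 loc [-117.8   84. ]
wrist px [254. 193.] 1835 loc [-29.1   3.1]
wrist px [ 64. 211.] 1540 loc [-107.5   54.8]
t 6.85 loc [-45.9 -17. ] tip 63.0 yawoff -38.9
5 rows:
0.159 -0.000 -0.002 0 0 0.003;
0.159 -0.000 -0.002 0 0 0.003;
0.159 -0.000 -0.002 0 0 0.003;
0.159 -0.000 -0.002 0 0 0.003;
0.159 -0.001 -0.002 0 0 0.003
```

Call:
send_rows(series="0.16 0 0 0 0 0;0.16 0 0 0 0 0;0.16 0 0 0 0 0;0.15 0 0 0 0 0;0.1 0 0 0 0 0")

```text
t: 7.48
eef_pos: [523.6, -32.4, 141.0]
tcp_rot: [3.142, 0.0, 1.062]
ft_force: [-0.7, -0.4, -0.1]
opening: 0.122
grip_force: 0.1
```

Call:
send_rows(series="0 0 0 0 0 0;-0.2 0 0 0 0 0")

```text
t: 7.72
eef_pos: [517.3, -43.5, 141.0]
tcp_rot: [3.141, 0.0, 1.063]
ft_force: [0.4, 0.4, -0.1]
opening: 0.127
grip_force: 0.0
```

```bash
python3 - <<'E'
from caps import *
caps("wrist",225)
plan([(0,2,63.5,0)],10)
E
```

```text
wrist px [187.  65.] 1802 loc [ 4.2 92. ]
wrist px [253. 171.] 2466 loc [-3.  36.1]
wrist px [471. 211.] 1729 loc [ 67.7 -46.6]
wrist px [ 61. 299.] 112 loc [-124.7   46. ]
t 7.78 loc [-28.    5.6] tip 62.9 yawoff -38.9
4 rows:
0.062 0.100 -0.002 0 0 -0.972;
0.044 0.109 -0.002 0 0 -0.972;
0.025 0.115 -0.002 0 0 -0.972;
0.005 0.118 -0.002 0 0 -0.972
```

Call:
send_rows(series="0.05 0.09 0 0 0 -0.97;0.04 0.1 0 0 0 -0.97;0.02 0.1 0 0 0 -0.97;0 0.11 0 0 0 -0.97;0 0 0 0 0 0")

```text
t: 8.4
eef_pos: [542.7, -43.7, 141.0]
tcp_rot: [3.142, 0.0, 1.737]
ft_force: [-1.1, -0.3, -0.5]
opening: 0.125
grip_force: 0.0
```

```bash
python3 - <<'E'
from caps import *
caps("wrist",225)
plan([(-2.5,10,63.5,0),(0,62.5,63.5,0)],10)
E
```

```text
wrist px [255.  48.] 1845 loc [-0.5 94.8]
wrist px [ 27. 166.] 2494 loc [-108.6   42.7]
wrist px [249. 179.] 2390 loc [-3.2 36.2]
t 8.45 loc [-2.2  2.4] tip 63.0 yawoff -0.3
1 rows:
0.126 -0.005 -0.009 0 0 -0.033
6 rows:
0.146 0.007 -0.000 0 0 -0.000;
0.146 0.007 -0.000 0 0 -0.000;
0.146 0.007 -0.000 0 0 -0.000;
0.146 0.007 -0.000 0 0 -0.000;
0.146 0.007 -0.000 0 0 -0.000;
0.146 0.007 -0.000 0 0 -0.000
```

Call:
send_rows(series="0.12 -0.01 0 0 0 -0.03;0.13 0 0 0 0 0;0.14 0.02 0 0 0 0;0.14 0.02 0 0 0 0;0 0.01 0 0 0 0")

```text
t: 9.07
eef_pos: [539.7, -10.5, 141.0]
tcp_rot: [-3.142, 0.0, 1.745]
ft_force: [0.5, 0.6, 0.3]
opening: 0.126
grip_force: 0.0
```

```bash
python3 - <<'E'
from caps import *
caps("wrist",225)
plan([(0,62.5,63.5,0)],10)
E
```

```text
wrist px [251. 107.] 1637 loc [  0.  103.2]
wrist px [252. 196.] 2292 loc [ 0.6 60.8]
wrist px [ 22. 239.] 1009 loc [-114.6   38.1]
t 9.12 loc [ 0.7 35.1] tip 63.1 yawoff 0.3
3 rows:
0.152 -0.003 -0.002 0 0 0.009;
0.152 -0.004 -0.002 0 0 0.009;
0.152 -0.004 -0.002 0 0 0.009
```

Call:
send_rows(series="0.13 -0.005 0 0 0 0;0.13 0 0 0 0 0;0.13 0 0 0 0 0;0.08 0 0 0 0 0;0 0 0 0 0 0")

```text
t: 9.75
eef_pos: [534.5, 16.8, 141.0]
tcp_rot: [3.142, 0.0, 1.745]
ft_force: [-0.0, -0.2, -0.0]
opening: 0.124
grip_force: 0.0
```

```bash
python3 - <<'E'
from caps import *
c=caps("wrist",225);save("wrist5.png",c["color"])
# mirror leg for cap c (64.7,-47) -> (0,40)
C=np.array([64.7,-47]);g=np.array([0,40])-C;L=np.linalg.norm(g);d=g/L;a=np.degrees(np.arctan2(-d[0],d[1]));print(a,C-37*d,L)
s=C-37*d
plan([(0,40,70,0),(20,12,95,9),(s[0],s[1],95,a)],50)
E
```

```text
wrist px [252. 152.] 1504 loc [-1.000e-01  1.103e+02]
wrist px [253. 194.] 792 loc [ 0.5 89.7]
wrist px [ 26. 303.] 264 loc [-118.5   29.9]
36.637375928580724 [ 86.77969274 -76.68984959] 108.42089282052606
t 9.80 loc [ 0.1 63. ] tip 63.0 yawoff 0.2
1 rows:
-0.384 -0.004 -0.116 0 0 0.024
1 rows:
-0.467 0.333 -0.417 0 0 -0.900
3 rows:
-0.545 0.289 -0.000 0 0 -0.921;
-0.584 0.198 -0.000 0 0 -0.921;
-0.608 0.102 -0.000 0 0 -0.921
```

View pics/wrist5.png

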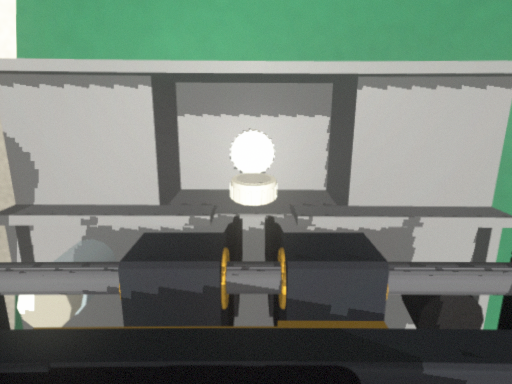

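Cap a has dropped into the slot at (253,190), tilted next to cap b at (252,152). Next is cap c.

Call:
send_rows(series="-0.38 0 -0.1 0 0 0;-0.46 0.33 -0.42 0 0 -0.9;-0.54 0.29 0 0 0 -0.92;-0.58 0.2 0 0 0 -0.92;-0.6 0.1 0 0 0 -0.92")

```text
t: 10.42
eef_pos: [644.1, -106.0, 172.3]
tcp_rot: [-3.142, 0.0, 2.388]
ft_force: [-0.1, 0.4, -0.1]
opening: 0.122
grip_force: 0.0
```

Call:
send_rows(series="0 0 0 0 0 0")

```text
t: 10.55
eef_pos: [644.3, -106.6, 171.8]
tcp_rot: [3.141, 0.001, 2.382]
ft_force: [-1.5, -0.4, 0.3]
opening: 0.127
grip_force: 0.0
```

```bash
python3 - <<'E'
from caps import *
caps("wrist",225)
plan([(86.8,-76.7,63.5,36.6)],50)
E
```

```text
wrist px [251. 161.] 1846 loc [ 64.9 -47.3]
t 10.60 loc [ 86.6 -75.7] tip 93.7 yawoff 36.7
1 rows:
-0.015 -0.008 0.503 0 0 0.006
```

Call:
send_rows(series="0 0 0.3 0 0 0;0 0 0.21 0 0 0;0.08 0 0 0 0 0;0.12 0 0 0 0 0;0.16 0 0 0 0 0")

```text
t: 11.22
eef_pos: [627.3, -89.4, 142.1]
tcp_rot: [3.141, 0.001, 2.383]
ft_force: [0.0, -0.2, 0.4]
opening: 0.126
grip_force: 0.0
```

Call:
send_rows(series="0.16 0 0 0 0 0;0.16 0 0 0 0 0;0.16 0 0 0 0 0;0.16 0 0 0 0 0;0.16 0 0 0 0 0")

```text
t: 11.85
eef_pos: [592.4, -56.5, 141.7]
tcp_rot: [3.142, 0.0, 2.383]
ft_force: [1.0, -0.2, 0.6]
opening: 0.127
grip_force: 0.2
```

```bash
python3 - <<'E'
from caps import *
caps("wrist",225)
plan([(15.5,19,63.5,36.6)],10)
E
```

```text
wrist px [310.  17.] 1812 loc [ 2.3 80.2]
wrist px [253. 192.] 1745 loc [29.1  2.9]
t 11.90 loc [ 44.1 -18. ] tip 63.6 yawoff 36.8
5 rows:
0.156 -0.002 0.000 0 0 0.005;
0.156 -0.003 0.000 0 0 0.005;
0.156 -0.003 0.000 0 0 0.005;
0.156 -0.003 0.000 0 0 0.005;
0.156 -0.003 0.000 0 0 0.005
```

Call:
send_rows(series="0.16 0 0 0 0 0;0.16 0 0 0 0 0;0.16 0 0 0 0 0;0.15 0 0 0 0 0;0.1 0 0 0 0 0")

```text
t: 12.52
eef_pos: [560.6, -26.3, 141.7]
tcp_rot: [-3.142, 0.0, 2.383]
ft_force: [1.2, 0.2, -0.4]
opening: 0.126
grip_force: 0.0
```

Call:
send_rows(series="0 0 0 0 0 0;-0.2 0 0 0 0 0")

```text
t: 12.78
eef_pos: [570.0, -35.1, 141.8]
tcp_rot: [-3.142, 0.0, 2.384]
ft_force: [0.3, 0.6, 0.4]
opening: 0.124
grip_force: 0.0
```

```bash
python3 - <<'E'
from caps import *
caps("wrist",225)
plan([(2.5,2,63.5,0)],10)
E
```

```text
wrist px [61. 16.] 1778 loc [-101.7   41. ]
wrist px [308.  70.] 2696 loc [-3.4 87.8]
wrist px [253. 171.] 2470 loc [ 4.4 36.4]
t 12.82 loc [27.6  4.6] tip 63.8 yawoff 36.8
4 rows:
0.054 -0.090 0.001 0 0 0.920;
0.039 -0.098 0.001 0 0 0.920;
0.023 -0.103 0.001 0 0 0.920;
0.006 -0.105 0.001 0 0 0.920
```

Call:
send_rows(series="0.05 -0.09 0.01 0 0 0.92;0.04 -0.1 0 0 0 0.92;0.02 -0.1 0 0 0 0.92;0.01 -0.1 0 0 0 0.92;0 0 0 0 0 0")

```text
t: 13.45
eef_pos: [546.1, -42.3, 141.0]
tcp_rot: [3.142, 0.0, 1.741]
ft_force: [-0.5, -0.8, -0.8]
opening: 0.128
grip_force: 0.0
```

```bash
python3 - <<'E'
from caps import *
caps("wrist",225)
plan([(4,36,63.5,0)],10)
E
```

```text
wrist px [249.  49.] 1818 loc [ 0.4 95.2]
wrist px [250.  85.] 783 loc [ 0.7 80.2]
wrist px [ 21. 167.] 2188 loc [-108.    42.4]
wrist px [258. 180.] 2397 loc [ 4.8 36.5]
t 13.50 loc [1.8 3.1] tip 63.0 yawoff 0.2
4 rows:
0.137 0.010 -0.002 0 0 0.005;
0.137 0.009 -0.002 0 0 0.005;
0.137 0.009 -0.002 0 0 0.005;
0.137 0.009 -0.002 0 0 0.005
```

Call:
send_rows(series="0.11 0.045 0 0 0 0;0.13 0 0 0 0 0;0.14 -0.025 0 0 0 0;0.14 -0.025 0 0 0 0;0 -0.02 0 0 0 0")

```text
t: 14.12
eef_pos: [538.9, -10.6, 141.1]
tcp_rot: [-3.142, 0.0, 1.742]
ft_force: [0.1, -0.1, -0.1]
opening: 0.13
grip_force: 0.0
```

```bash
python3 - <<'E'
from caps import *
caps("wrist",225)
plan([(0,62.5,63.5,0)],10)
E
```

```text
wrist px [252. 107.] 1610 loc [-1.000e-01  1.033e+02]
wrist px [254. 146.] 706 loc [ 0.5 85.2]
wrist px [255. 196.] 2299 loc [ 1.2 61. ]
wrist px [ 24. 239.] 977 loc [-114.5   38.2]
t 14.18 loc [-0.3 35.2] tip 63.1 yawoff 0.1
3 rows:
0.152 0.002 -0.002 0 0 0.002;
0.152 0.002 -0.002 0 0 0.002;
0.152 0.002 -0.002 0 0 0.002
```

Call:
send_rows(series="0.13 0 0 0 0 0;0.13 0 0 0 0 0;0.13 0 0 0 0 0;0.08 0 0 0 0 0;0 0 0 0 0 0")

```text
t: 14.8
eef_pos: [534.3, 16.9, 141.0]
tcp_rot: [-3.142, 0.0, 1.741]
ft_force: [-0.5, -0.0, 0.3]
opening: 0.127
grip_force: 0.0
```

Call:
send_rows(series="-0.3 0 -0.05 0 0 0;-0.3 0 -0.6 0 0 0;0 0 -0.9 0 0 0;0 0 0 0 0 0;0 0 0 0 0 0")

```text
t: 15.42
eef_pos: [540.2, -19.8, 233.7]
tcp_rot: [-3.141, 0.0, 1.74]
ft_force: [-0.1, -0.6, 0.5]
opening: 0.127
grip_force: 0.0
```

```bash
python3 - <<'E'
from caps import *
c=caps("wrist",225);save("wrist6.png",c["color"])
z=c["z_map"];m=(c["color"].min(2)>200);k,l,s,ce=cv2.connectedComponentsWithStats(m.astype(np.uint8))
for i in range(1,k):
    if s[i,4]>150:
        v,u=np.nonzero((l==i)&(z>0)); p=cv2.undistortPoints(np.c_[u,v].astype(float).reshape(-1,1,2),c["K"],c["D"]).reshape(-1,2)
        P=(np.c_[p,np.ones(len(p))]*z[v,u][:,None]-c["t"])@c["R"]; print(ce[i].round(),s[i,4],loc(np.median(P,0)).round(1),"z",np.percentile(P[:,2],[5,50,95]).round(1))
E
```

```text
wrist px [254.  65.] 265 loc [  0.6 121.4]
wrist px [253.  95.] 771 loc [-1.000e-01  1.014e+02]
wrist px [254. 120.] 249 loc [ 0.7 83.4]
wrist px [120. 176.] 823 loc [-100.4   41.8]
[43. 50.] 7507 [-183.5  140.6] z [-1.8 -0.6  0.7]
[254.  65.] 281 [  0.6 126.1] z [23.5 25.7 28.2]
[253.  95.] 816 [ -0.4 102.7] z [15.9 17.3 18.7]
[253. 121.] 419 [ 0.2 81.7] z [37.  43.2 45.3]
[ 69. 192.] 415 [-180.8    5.8] z [-2.  -0.8  0.3]
[120. 176.] 866 [-87.5  48.7] z [103.1 104.3 105.4]
[503. 238.] 903 [250.8 -39.8] z [-1.9 -0.7  0.4]
[481. 312.] 903 [ 243.6 -121.8] z [-1.8 -0.7  0.4]
```

View pics/wrist6.png

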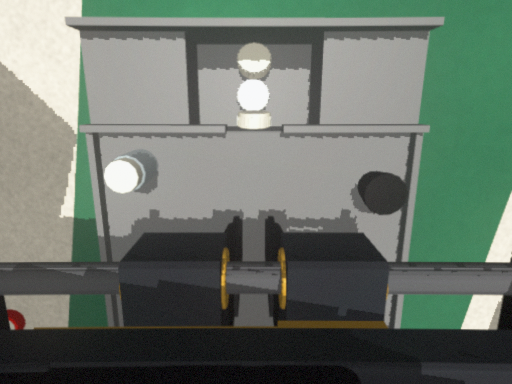

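All three caps are in the slot: one flat at (253,95), one tilted at (254,62), and one on edge at (253,120). The vial (120,176) and stopper (385,192) are still in place. I move clear of the slot and check the cap on edge once it has settled.

Call:
send_rows(series="0.5 0 -0.3 0 0 0;0.5 0 0 0 0 0;0.5 0 0 0 0 0;0.2 0 0 0 0 0;0 0 0 0 0 0")

```text
t: 16.1
eef_pos: [523.1, 81.7, 251.3]
tcp_rot: [-3.14, 0.0, 1.742]
ft_force: [0.3, -0.8, 0.7]
opening: 0.125
grip_force: 0.0
```

```bash
python3 - <<'E'
from caps import *
c=cam("wrist");z=c["z_map"];v,u=np.nonzero(z>0)
p=cv2.undistortPoints(np.c_[u,v].astype(float).reshape(-1,1,2),c["K"],c["D"]).reshape(-1,2)
P=(np.c_[p,np.ones(len(p))]*z[v,u][:,None]-c["t"])@c["R"]; L=(P[:,:2]-O)@A
plan([],1)
s=(abs(L[:,0])<5)&(L[:,1]>60)&(L[:,1]<150)
for b in range(66,150,3):
    k=s&(abs(L[:,1]-b)<1.5)
    if k.any(): print(b,np.percentile(P[k,2],[5,50,95]).round(1),end="; ")
px=proj(c,[np.r_[O+A@[0,110],30]])[0].astype(int);print(px)
y0=max(0,px[1]-75);save("slot.png",c["color"][y0:y0+150,px[0]-100:px[0]+100],4)
E
```

```text
t 16.15 loc [-1.000e-01  1.286e+02] tip 173.5 yawoff 0.0
66 [58.1 59.3 60.2]; 69 [58.2 59.  60.4]; 72 [58.3 59.2 60.5]; 75 [43.2 53.1 59.8]; 78 [42.5 44.  45. ]; 81 [43.3 44.4 45.3]; 84 [43.3 44.7 45.5]; 87 [34.9 42.3 45.1]; 90 [16.8 26.6 38.1]; 93 [16.4 17.3 18.2]; 96 [16.4 17.4 18.2]; 99 [15.9 16.8 17.9]; 102 [15.7 17.3 18.1]; 105 [16.3 17.4 18.2]; 108 [17.  17.5 18.3]; 111 [16.3 17.2 18.3]; 114 [16.  17.1 18. ]; 117 [15.2 21.5 23.9]; 120 [23.7 26.8 28.8]; 123 [25.5 27.2 28.5]; 126 [24.2 25.6 27. ]; 129 [22.2 23.9 25.6]; 132 [21.3 22.7 24.3]; 135 [20.1 21.9 23.1]; 147 [76.4 77.2 78.5]; [252 198]
```

View pics/slot.png

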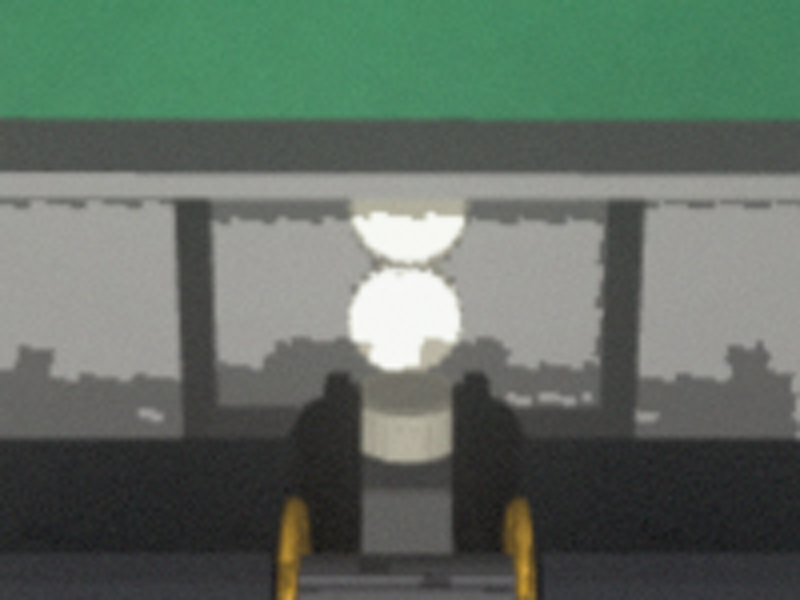

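The crop shows one cap flat at (405,320). One leans at the far wall at (408,230) and one stands on edge at the gate wall at (405,430). All three are inside the slot: the highest cap top is at z ≈ 45 mm, below the 60 mm tray floor, and the on-edge cap has not moved since the last check. The tool is clear, so I hand in.

```bash
python3 -c "
from cell import env
print(env.job_done())"
```

```text
the job is handed in; nothing more can be done
None
```

All three caps were swept through the gate one at a time (b, a, c) and lie in the collecting slot, one of them standing on edge against the gate wall, and the vial and stopper stayed in place; the job was handed in at about 16 s, with no verdict shown.

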